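Read the code on a part with a contact reader and close its case

ROBOT

A 6-joint arm with a two-finger parallel gripper is mounted at the origin on a cart in front of the work surface, level with it; the furniture and walls round the work are solid. World frame = base frame: x ahead of the robot, y to its left, z up, the work surface at z = 0. Lengths are in m, angles in degrees, forces in N, time in s.
With the tool pointing down it reaches from about 0.325 to 0.875 m from the base axis. Payload 4.4 kg.
Tool frame: the origin (TCP) lies at the very end of the fingers, on their centre line; the grasp point (between the pads) lies arm.grip_point_offset behind it (arm.grip_point_offset is the distance from the TCP to the grasp point, in m); z points along the fingers, y is the line along which they close (so a half turn about z gives the same grasp; the last joint's range is limited). The gripper opens to 85 mm and grips with 20 to 120 N. Pads are 22 mm wide; open, the fingers measure 114 mm over their backs; the gripper's body (76 mm by 85 mm) begins 54 mm behind the grasp point. The pads swing forward as they close: fully open they stand 13 mm farther back than shut.
Start: joints at [54.918, 11.837, 88.321, -0, 79.842, -8.623], TCP at [0.256, 0.515, 0.231] pointing down, gripper open.
Joint ranges: [-156.59, 156.59], [-49.26, 127.26], [12.9, 141.05], [-63.56, 243.56], [4.71, 150.69], [-161.64, 161.64]. Speed limits (degrees/s): [159.86, 159.86, 180, 180, 180, 180].

INTERFACE

Orientations are given as [roll, pitch, yaw] about the fixed x, y, z axes, in that order (R = Rz(yaw) Ry(pitch) Rx(roll)).
In Python, from bench import monitor, grab_frame, camera_model, finish_job, arm gives the robot as it stands.
- The arm moves only by the tool servo_tool, never from a script. Its argument "deltas" is text: rows parted by semicolons, each of 5 numbers parted by spaces: the closure, from 0 (fully open) to 1 (shut), then the shift along the tool's x, y, z normalised to -1 to 1, where 1 is 200 mm, then the turn about the tool's z normalised to -1 to 1, where 1 is 2 pi rad. In form: hand x y z turn; .... A call has 1 to 10 rows; each row is the pose to reach, as a shift and turn from the pose commanded when the call began, along the tool's axes at that moment, turning the shorter way round; what a row does not reach only later rows make up. A row lasts 1/8 s, in which the tool goes at most 62.5 mm and 10.7 degrees, less where a joint would pass 70% of its speed; a pose out of reach is approached as far as the arm can. A call with a number of a shift or a turn outside -1 to 1 is refused whole. A call with a gripper value outside its range is refused whole. The fingers move at their own pace and stop on an object; "force" is the grip in N (left out, the last holds). Time passes only in rows, so rows that repeat a pose let the fingers close. It gives the time, the measured TCP pose, the force, the opening and the grip force at its end, in the units of the state.
- monitor.state(): the state, without advancing time (a new reading comes with each control period).
- grab_frame(name): name is "scene" or "top" or "wrist"; returns the picture (400x640x3 uint8, red, green, blue); there is no depth.
- camera_model(name): a dict with "fx", "fy", "cx", "cy" (pixels), "k1" (the pictures are not rectified: a ray, as slopes to the right and down, at radius r is drawn at 1 + k1 r^2 times it, then the intrinsics apply), "R" (3x3) and "t" (3): a world point X has camera coordinates R X + t. Camera axes: x right, y down, z forward; pixel columns grow to the right and rows downward; lengths in m; the calibration is good to about 2 mm. A picture is of the moment at which its call begins: read the wrist's pose just before it. camera_model takes no time and is no camera call; for the wrist camera it gives the pose at the moment of the call.
- finish_job(): hands the job in; it is judged then, once.
The state is a dict: "clock": time; "joint_pos": joint angles; "joint_vel": joint speeds; "tau": joint torques, N m; "tcp_pos": TCP position; "orientation": TCP orientation; "contact_force": force on the tool from outside, world axes, zero at the start; "torque": the same for the moment, N m; "opening": opening from 0.0 (shut) to 1.0 (fully open); "gripper_force": force on a finger pad.
Only numpy, scipy, OpenCV 4.12 (cv2) and the standard library are available. Lean on these libraries where they do the work, as an engineer would, in place of code of your own. Each camera call takes 0.05 s, during which the arm holds its last target. There are 200 camera calls.

TASK

Take the code reader out of its stand, press its sprung nose gently and squarely on the middle of the chequered code on the sloping white pad inside the open case, and hold it steady there for a good second so that it reads. Then put the reader back upright in its stand, push the case's lid fully shut, and leave the gauges and the gear on the bench where they stand.

Things in the scene. Friction and masses are not known exactly. Their poses are not given: they have to be found in the camera images.
- reader: Contact code reader, a black wand 191 mm long, standing in its stand. Origin: centre of the underside of its yellow collar (52 mm across, 8 mm thick); z runs along the wand up to the handle. Handle: z = 18 to 106 mm, 26 mm thick along x, 36 mm wide along y. Below the collar a barrel 24 mm across runs to z = -70 mm, then the nose.
- reader_grip (a point): Where to grip the handle, across its 26 mm thickness (along x): on the axis, 70 mm above the reader's origin. Axes as the reader's.
- reader_tip (a point): Centre of the end of the orange, flat-ended nose, 16 mm across, when not pressed in: 85 mm below the reader's origin on its axis. The nose yields on a spring (1 N to start, about 2 N more per mm, 6 mm travel) and reads while pressed with some 1 to 10 N. Axes as the reader's.
- stand: Round reader stand, fixed: dark foot 90 mm across, grey upright tube 50 mm outside and 33 mm inside, 110 mm tall. Origin: centre of the foot's underside. The reader hangs in the tube with the collar resting on the rim.
- stand_rim (a point): Centre of the stand tube's mouth, 110 mm above the bench; the reader's origin lies here when it is put away.
- case: Blue open-topped case, fixed, 200 mm (its x) by 260 mm (its y), 85 mm tall, walls 5 mm. Origin: centre of its underside; its -x side is the front, towards the robot. Two sloping nests stand in it side by side.
- case_lid (a joint): Opening angle of the grey lid hinged on the case's far (+x) upper rim: 0 is shut, about 1.57 is upright, more leans back. The lid is 8 mm thick and as large as the case; a knob stands 35 mm out of its outside, midway, 30 mm from its free edge. Its stiff hinge keeps it where it is left, so it must be pushed all the way.
- case_lid_hinge (a point): Middle of the lid's hinge line, at the case's far upper rim (x = +100 mm, z = 85 mm from the case's origin); the hinge line runs along the case's y.
- code_nest: Aluminium nest in the case, fixed, whose 60 mm wide face slopes 35 degrees from level and looks up and towards the case's front. It carries the square white pad, 42 mm a side, with the chequered black code, 21 mm a side, in its middle. Origin: centre of the nest's underside. It may be the left or the right one.
- code_axis (a point): Centre of the code nest's sloping face, 40 mm above the nest's origin. Its z axis is the outward normal of the face (x up the slope, y across). The pad's centre lies on this z axis, but how far the pad stands proud of the face differs from part to part, 6 to 18 mm, and is not measured: feel for it.
- plain_nest: The other nest, alike, but its pad is plain brass without a code. Origin: centre of its underside.
- plug_gauge: Black plug gauge standing on the bench, 28 mm across, 100 mm tall, loose; leave it alone. Origin: centre of its underside.
- ring_gauge_1: Steel ring gauge lying on the bench, 60 mm across, 18 mm tall, loose; leave it alone. Origin: centre of its underside.
- pinion: Grey tall pinion gear standing on the bench, 64 mm across, 72 mm tall, loose; leave it alone. Origin: centre of its underside.
Not all that is in view belongs to the job. What is meant by the reader is not blue, and is the larger of those in its own colour.

How it is judged (in metres and radians):
On the way:
1. the reader's nose is pressed on the code pad with 1 to 10 N, its axis within 0.14 rad of square and its tip within 6 mm of the code's centre along and across the slope, held still for 1 s (contact force between reader and code_nest between 1 and 10 N and x of reader_tip in the frame of code_axis between -0.006 and 0.006 m and y of reader_tip in the frame of code_axis between -0.006 and 0.006 m and angle between the z axis of reader and the z axis of code_axis, either way round below 0.14 rad and linear speed of reader below 0.015 m/s and angular speed of reader below 0.15 rad/s), for 1 s.
At the end, for the whole second after the job is handed in: The reader hangs upright in its stand (origin within 10 mm of the tube mouth's centre, tilt under 0.10 rad, at rest) and the lid is shut (under 0.04 rad) (distance between reader and stand_rim below 0.01 m and angle between reader's own z axis and vertical below 0.1 rad and linear speed of reader below 0.02 m/s and value of joint case_lid below 0.04 rad); the robot touches nothing.
It fails at once if the reader is pressed on the code pad with more than 22 N (contact force between reader and code_nest above 22 N).
It fails at once if the plug gauge is moved more than 25 mm (distance of plug_gauge from where it was at the start of the episode above 0.025 m).
It fails at once if the ring gauge is moved more than 25 mm (distance of ring_gauge_1 from where it was at the start of the episode above 0.025 m).
It fails at once if the pinion is moved more than 25 mm (distance of pinion from where it was at the start of the episode above 0.025 m).
It also fails if it takes over 64 s, if anything falls off the work surface, if the arm or the gripper's body presses on something with over 40 N, if the wrist force passes 120 N, or if a joint passes its speed limit or range.

## Working session

There is one attempt and no reset: what is moved stays moved. The work goes in short steps, Python scripts to look and compute and a tool call to move; the robot and the scene stay as the last step left them, time stands still between calls to the robot, and variables do not carry over. Pictures are saved under pics/ and viewed, at most 10 in all, crops included, and the job is handed in when it is done.

Besides the shell and the picture viewer there is one more tool, called after "Emit:" as name(argument=value, ...) on one line, values as JSON. servo_tool: Moves the arm, as the interface text tells. Its arguments: {"type":"object","properties":{"deltas":{"type":"string"},"force":{"type":"number"}},"required":["deltas"]}

```bash
mkdir -p pics
cat > h.py <<'E'
import numpy as np, cv2
from bench import monitor, grab_frame, camera_model, arm
from scipy.spatial.transform import Rotation as Ro
def ray(m,u,v):
    xd,yd=(u-m['cx'])/m['fx'],(v-m['cy'])/m['fy']
    rd=np.hypot(xd,yd); r=rd
    for _ in range(20): r=rd/(1+m['k1']*r*r)
    s=r/rd if rd>0 else 1
    R=np.array(m['R']);t=np.array(m['t'])
    return -R.T@t, R.T@np.array([xd*s,yd*s,1])
def onz(m,u,v,z):
    c,d=ray(m,u,v); return c+d*(z-c[2])/d[2]
def proj(m,X):
    p=np.array(m['R'])@X+np.array(m['t']); x,y=p[0]/p[2],p[1]/p[2]; k=1+m['k1']*(x*x+y*y)
    return m['fx']*x*k+m['cx'],m['fy']*y*k+m['cy']
E
python3 - <<'E'
from h import *
s=monitor.state(); print(s['clock'],s['tcp_pos'],s['orientation'],arm.grip_point_offset)
print([a for a in dir(arm) if a[0]!='_'])
for n in ['scene','top','wrist']:
    m=camera_model(n); print(n,{k:np.round(v,3).tolist() for k,v in m.items()})
    cv2.imwrite(f'pics/{n}0.png',grab_frame(n)[:,:,::-1])
a=cv2.imread('pics/scene0.png');b=cv2.imread('pics/top0.png')
E
```

```text
0.0 [0.25575864 0.51413566 0.23010151] [-1.79869066e+02 -1.94405457e-02  1.53540931e+02] 0.0187
['MotionError', 'grip_point_offset']
scene {'fx': 437.712, 'fy': 437.712, 'cx': 316.956, 'cy': 202.124, 'k1': -0.065, 'R': [[0.508, -0.861, -0.016], [-0.454, -0.251, -0.855], [0.732, 0.442, -0.518]], 't': [-0.206, 0.35, 1.062]}
top {'fx': 449.82, 'fy': 449.82, 'cx': 317.193, 'cy': 195.454, 'k1': -0.13, 'R': [[-0.017, -1.0, 0.004], [-0.982, 0.016, -0.187], [0.187, -0.007, -0.982]], 't': [0.072, 0.519, 1.505]}
wrist {'fx': 281.131, 'fy': 281.131, 'cx': 322.786, 'cy': 202.816, 'k1': -0.043, 'R': [[0.446, 0.895, -0.0], [0.86, -0.428, 0.278], [0.249, -0.124, -0.96]], 't': [-0.573, -0.035, 0.378]}
```

View pics/scene0.png

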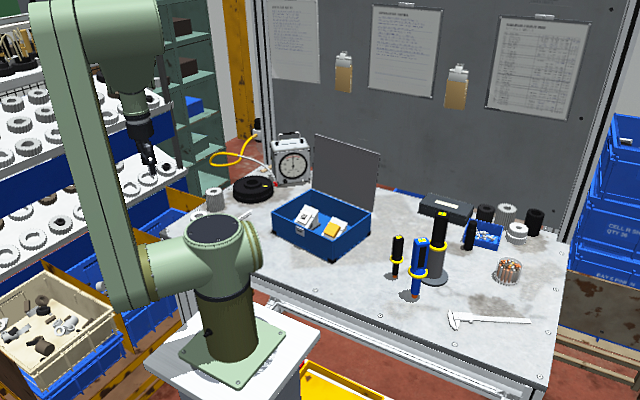

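View pics/top0.png

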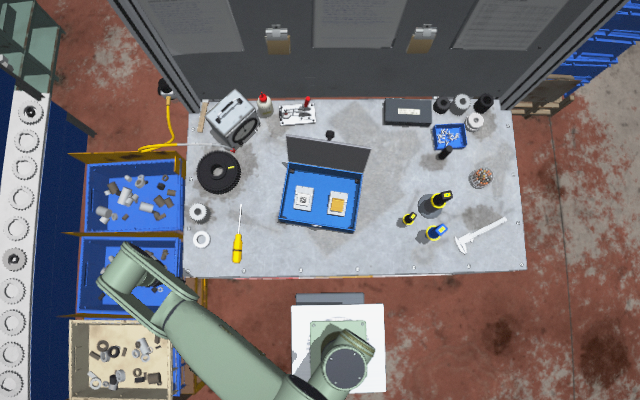

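The scene shows the case with its lid open at (320,235). The left nest has the white chequered pad (top 303,199) and the right one has brass (top 337,205).

Reader candidates are the black wand in the grey stand (scene 438,245 / top 437,203), a small black one (scene 397,257 / top 408,218) and a blue one (scene 418,268 / top 436,232). The large black one in the grey stand fits: it isn't blue and it's the larger of the two black ones. I'll confirm that with an enlarged crop.

Run:
```python
import cv2,numpy as np
a=cv2.imread('pics/scene0.png')[195:305,370:480];b=cv2.imread('pics/top0.png')
c=b[180:250,390:460]; d=b[130:240,270:380]; e=cv2.imread('pics/scene0.png')[130:270,260:400]
f=lambda i:cv2.resize(i,(400,300) if 0 else (300,300),interpolation=cv2.INTER_CUBIC)
cv2.imwrite('pics/crop1.png',np.vstack([np.hstack([f(a),f(c)]),np.hstack([f(e),f(d)])]))
```

```text
(no output)
```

View pics/crop1.png

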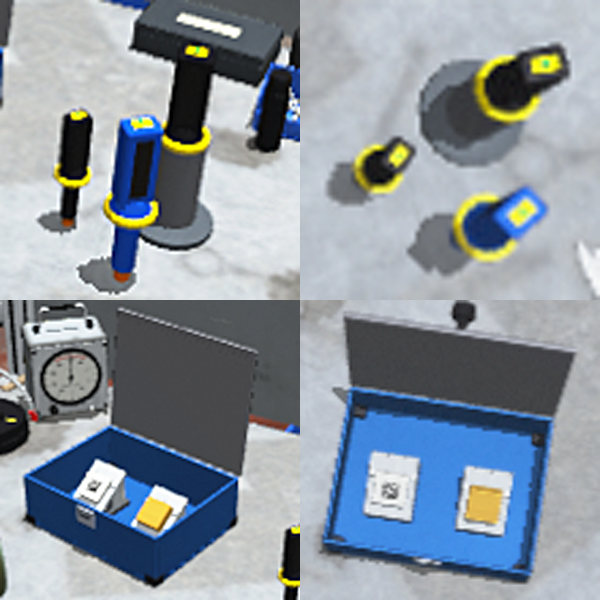

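The crop confirms it: the large black wand in the grey stand is the reader. The left nest carries the code. Next, rough positions.

Run:
```python
from h import *
T=camera_model('top');S=camera_model('scene');W=camera_model('wrist')
p=lambda n,x:print(n,np.round(x,4))
def tri(a,b):
    (c1,d1),(c2,d2)=a,b
    A=np.stack([d1,-d2],1);s=np.linalg.lstsq(A,c2-c1,rcond=None)[0]
    return (c1+s[0]*d1+c2+s[1]*d2)/2, np.linalg.norm(c1+s[0]*d1-c2-s[1]*d2)
bt=cv2.imread('pics/top0.png');bs=cv2.imread('pics/scene0.png')
for n,im,r in (('top',bt,(180,250,390,460)),('scene',bs,(195,305,370,480))):
    h=cv2.cvtColor(im,cv2.COLOR_BGR2HSV);m=cv2.inRange(h,(22,120,120),(45,255,255))
    k=np.zeros_like(m);k[r[0]:r[1],r[2]:r[3]]=m[r[0]:r[1],r[2]:r[3]]
    N,l,st,c=cv2.connectedComponentsWithStats(k)
    for i in range(1,N):
        if st[i,4]>5:print(n,st[i],c[i].round(1))
# crop->pixels: top crop scale 110/300, origin (270,130)
f=lambda u,v:(270+u*110/300,130+v*110/300)
for u,v in ((352,393),(552,437),(525,580),(325,545)):
    a=f(u-300,v-300);p('case corner',onz(T,*a,.085))
a=f(390-300,492-300);b=(260+96*140/300,130+(491-300)*140/300)
p('code',tri(ray(T,*a),ray(S,*b))[0]);print(a,b,tri(ray(T,*a),ray(S,*b))[1])
for u,v in ((345,318),(574,351)): p('lid free',onz(T,*f(u-300,v-300),.27))
st=monitor.state();R=Ro.from_euler('xyz',st['orientation'],degrees=True).as_matrix()
c=-np.array(W['R']).T@np.array(W['t']);p('cam in tool',R.T@(c-st['tcp_pos']));p('Rct',np.array(W['R'])@R)
p('stand',onz(T,430,206,0))
```

```text
top [431 193  15  16  64] [436.4 201.6]
top [444 193   7   4  25] [446.9 194.4]
top [403 214  11  11  33] [406.8 219.9]
top [411 214   5   5  15] [412.7 215.7]
top [426 226  14  15  46] [430.8 233.6]
top [439 227   6   5  16] [441.5 229. ]
scene [438 212   9   4  28] [441.9 213.5]
scene [396 236   6   3  16] [398.2 236.9]
scene [418 239   8   3  19] [421.3 239.8]
scene [430 241  17  11  74] [438.6 247.5]
scene [390 255  13   9  45] [396.1 260.2]
scene [408 266  20  13  81] [417.5 274. ]
case corner [0.6239 0.1583 0.085 ]
case corner [ 0.5634 -0.0907  0.085 ]
case corner [ 0.3853 -0.0514  0.085 ]
case corner [0.4323 0.1923 0.085 ]
code [0.507  0.1103 0.0406]
(303.0, 200.4) (304.8, 219.13333333333333) 0.006786501717044214
lid free [0.6614 0.1555 0.27  ]
lid free [ 0.6193 -0.0982  0.27  ]
cam in tool [ 0.0709 -0.0018 -0.1422]
Rct [[-5.000e-04  1.000e+00 -2.000e-03]
 [-9.604e-01 -1.100e-03 -2.786e-01]
 [-2.786e-01  1.800e-03  9.604e-01]]
stand [ 0.4844 -0.3402  0.    ]
```

Emit:
servo_tool(deltas="0 -1 -0.6 0 0; 0 -1 -0.6 0 0; 0 -1 -0.6 0 0;0 -1 -0.6 0 0")

```text
clock: 0.65
tcp_pos: [0.3826, 0.316, 0.231]
orientation: [-180.0, 0.0, 153.5]
contact_force: [1.5, -0.3, -0.1]
opening: 1.001
gripper_force: 0.0
```

Emit:
servo_tool(deltas="0 -1 -0.6 -0.1 -0.04; 0 -1 -0.6 -0.1 -0.04; 0 -1 -0.6 -0.1 -0.04; 0 -1 -0.6 -0.1 -0.04; 0 -1 -0.6 -0.1 -0.04; 0 -1 -0.6 -0.1 -0.04")

```text
clock: 1.4
tcp_pos: [0.5068, 0.1218, 0.2507]
orientation: [180.0, -0.1, 167.9]
contact_force: [-0.6, 0.4, 0.0]
opening: 0.994
gripper_force: 0.0
```

```bash
cat >> h.py <<'E'
def go(pos,yaw):
    s=monitor.state();R=Ro.from_euler('xyz',s['orientation'],degrees=True).as_matrix()
    d=R.T@(np.array(pos)-s['tcp_pos'])/.2
    t=-((yaw-s['orientation'][2]+180)%360-180)/360
    print('clk %.2f'%s['clock'],'pos',s['tcp_pos'].round(4),'rpy',np.round(s['orientation'],2),'F',np.round(s['contact_force'],2),'T',np.round(s['torque'],2),'op %.3f gf %.1f'%(s['opening'],s['gripper_force']))
    print('-> deltas',np.round(d,4),'turn %.4f'%t)
E
python3 - <<'E'
from h import *
go([.535,.105,.25],168)
T=camera_model('top');S=camera_model('scene')
for u,v,z in ((446.9,194.4,.216),):print(onz(T,u,v,z))
c,d=ray(S,441.9,213.5);print(c+d*(.216-c[2])/d[2])
E
```

```text
clk 1.40 pos [0.5068 0.1218 0.2507] rpy [ 1.7999e+02 -9.0000e-02  1.6790e+02] F [-0.56  0.36  0.05] T [ 0.03 -0.01 -0.04] op 0.994 gf 0.0
-> deltas [-0.1554 -0.0526  0.0034] turn -0.0003
[ 0.48513044 -0.33923293  0.216     ]
[ 0.48627699 -0.34114287  0.216     ]
```

Emit:
servo_tool(deltas="0 -0.155 -0.05 0 0;0 -0.155 -0.05 0 0;0 -0.155 -0.05 0 0")

```text
clock: 1.78
tcp_pos: [0.5345, 0.1068, 0.2508]
orientation: [180.0, -0.1, 168.0]
contact_force: [-0.5, 0.5, -0.2]
opening: 1.003
gripper_force: 0.0
```

Run:
```python
from h import *
import pickle
m=camera_model('wrist');im=grab_frame('wrist');pickle.dump((m,im),open('w1.pkl','wb'))
go([.535,.105,.25],168)
cv2.imwrite('pics/w1.png',im[:,:,::-1])
```

```text
clk 1.82 pos [0.5345 0.1067 0.251 ] rpy [ 1.8000e+02 -7.0000e-02  1.6805e+02] F [0.16 0.03 0.51] T [0.02 0.07 0.01] op 1.000 gf 0.0
-> deltas [-0.0042 -0.0079  0.0048] turn 0.0001
```

View pics/w1.png

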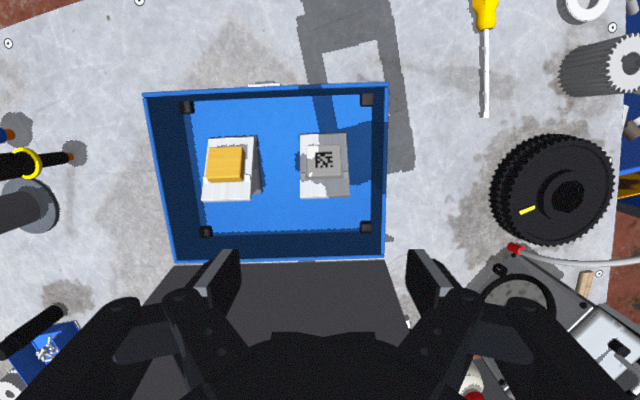

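The wrist view shows the code at about (323,160). The case front rim runs (143,94) to (387,84), and the far rim (172,262) to (383,258).

```bash
cat >> h.py <<'E'
def code_px(im,u,v,w=22):
    g=cv2.cvtColor(im,cv2.COLOR_RGB2GRAY)[v-w:v+w,u-w:u+w]
    m=(g<90).astype(np.uint8); m=cv2.morphologyEx(m,cv2.MORPH_CLOSE,np.ones((5,5)))
    N,l,st,c=cv2.connectedComponentsWithStats(m)
    out=[]
    for i in range(1,N):
        if st[i,4]>40:
            r=cv2.minAreaRect(np.argwhere(l==i)[:,::-1].astype(np.float32));out.append((r[0][0]+u-w,r[0][1]+v-w,r[1],r[2]))
    return out
E
python3 - <<'E'
from h import *
import pickle
m,im=pickle.load(open('w1.pkl','rb'))
print(code_px(im,323,160))
for n,u,v in (('FR',143,94),('FL',387,84),('BR',174,262),('BL',384,258)): print(n,onz(m,u,v,.085).round(4))
for z in (.045,.05,.055,.06):print(z,onz(m,323.5,160,z).round(4))
for n,u,v in (('nest foot L',349,197),('nest foot R',300,197),('top',303,135),('top',340,135)):print(n,onz(m,u,v,.03).round(4))
h=cv2.cvtColor(im,cv2.COLOR_RGB2HSV)
print(onz(m,600,70,.036))
E
```

```text
[(323.0, 159.5, (15.0, 16.0), 90.0)]
FR [ 0.3963 -0.0578  0.085 ]
FL [0.4413 0.1928 0.085 ]
BR [ 0.5878 -0.0931  0.085 ]
BL [0.6355 0.1602 0.085 ]
0.045 [0.5094 0.1119 0.045 ]
0.05 [0.5087 0.1121 0.05  ]
0.055 [0.5081 0.1122 0.055 ]
0.06 [0.5074 0.1123 0.06  ]
nest foot L [0.5667 0.1347 0.03  ]
nest foot R [0.5531 0.0707 0.03  ]
top [0.4751 0.0929 0.03  ]
top [0.4848 0.1385 0.03  ]
[0.47035293 0.46761419 0.036     ]
```

Emit:
servo_tool(deltas="0 -0.14 -0.75 -0.13 0;0 -0.14 -0.75 -0.13 0;0 -0.14 -0.75 -0.13 0")

```text
clock: 2.2
tcp_pos: [0.5312, -0.0486, 0.2781]
orientation: [-180.0, 0.1, 167.9]
contact_force: [0.0, -0.0, -1.1]
opening: 0.999
gripper_force: 0.0
```

Emit:
servo_tool(deltas="0 -0.14 -0.75 -0.13 0;0 -0.14 -0.75 -0.13 0;0 -0.14 -0.75 -0.13 0")

```text
clock: 2.58
tcp_pos: [0.5273, -0.2016, 0.304]
orientation: [-180.0, 0.1, 167.9]
contact_force: [0.6, 0.1, 0.2]
opening: 1.001
gripper_force: 0.0
```

Emit:
servo_tool(deltas="0 -0.14 -0.75 -0.13 0;0 -0.14 -0.75 -0.13 0;0 -0.14 -0.75 -0.13 0;0 -0.14 -0.75 -0.13 0")

```text
clock: 3.08
tcp_pos: [0.5234, -0.3534, 0.3292]
orientation: [-180.0, 0.0, 167.8]
contact_force: [0.2, -0.3, 0.2]
opening: 0.999
gripper_force: 0.0
```

Run:
```python
from h import *
import pickle
m=camera_model('wrist');im=grab_frame('wrist');pickle.dump((m,im),open('w2.pkl','wb'))
go([.4855,-.34,.35],168)
u,v=proj(m,np.array([.4855,-.34,.216]));print(u,v)
cv2.imwrite('pics/w2.png',im[:,:,::-1])
```

```text
clk 3.12 pos [ 0.5236 -0.3518  0.329 ] rpy [ 1.7994e+02 -3.0000e-02  1.6792e+02] F [ 0.34 -0.15  0.22] T [-0.02  0.01 -0.01] op 1.003 gf 0.0
-> deltas [ 0.1986  0.0179 -0.1049] turn -0.0002
329.82825293173755 157.4824084063123
```

View pics/w2.png

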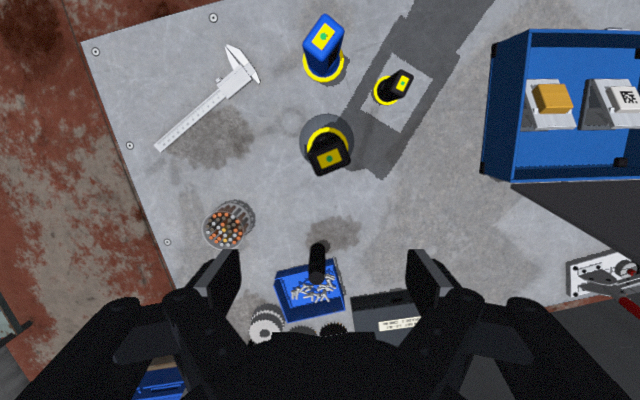

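Reader handle top is at (330,158), which matches the prediction. Now its yaw.

Run:
```python
from h import *
import pickle
m,im=pickle.load(open('w2.pkl','rb'))
h=cv2.cvtColor(im,cv2.COLOR_RGB2HSV);k=cv2.inRange(h,(20,100,80),(70,255,255))
kk=np.zeros_like(k);kk[148:170,315:346]=k[148:170,315:346]
N,l,st,c=cv2.connectedComponentsWithStats(kk)
i=1+np.argmax(st[1:,4]);print(st[i],c[i])
r=cv2.minAreaRect(np.argwhere(l==i)[:,::-1].astype(np.float32));print(r)
B=np.array([onz(m,*q,.216) for q in cv2.boxPoints(r)]);print(B.round(4),B.mean(0))
for a,b in ((0,1),(1,2)):
    d=B[b]-B[a];print(np.linalg.norm(d),np.degrees(np.arctan2(d[1],d[0])))
v=im[125:185,300:360].max(2)
big=cv2.resize(im[120:190,295:365],(560,560),interpolation=cv2.INTER_NEAREST)
cv2.imwrite('pics/c2.png',big[:,:,::-1])
```

```text
[317 148  25  21 304] [328.98026316 158.04934211]
((329.0670166015625, 158.0257568359375), (13.910242080688477, 22.84528923034668), 66.03751373291016)
[[ 0.4818 -0.3522  0.216 ]
 [ 0.4777 -0.3321  0.216 ]
 [ 0.4899 -0.3293  0.216 ]
 [ 0.4942 -0.3496  0.216 ]] [ 0.48587655 -0.3408078   0.216     ]
0.02051363534246362 101.60464401596609
0.012546706597629437 12.651881133845569
```

View pics/c2.png

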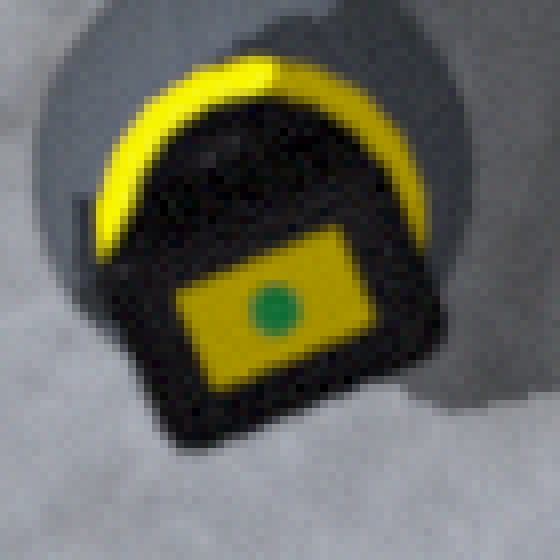

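Run:
```python
from h import *
import pickle
m,im=pickle.load(open('w2.pkl','rb'));T=camera_model('top')
go([.4858,-.3405,.28],102)
for z in (.17,.19,.21):print(z,onz(m,322,37,z).round(3),onz(T,441.5,229,z).round(3),'small',onz(m,402,83,z-.04).round(3),onz(T,412.7,215.7,z-.04).round(3))
```

```text
clk 3.12 pos [ 0.5236 -0.3518  0.329 ] rpy [ 1.7994e+02 -3.0000e-02  1.6792e+02] F [ 0.34 -0.15  0.22] T [-0.02  0.01 -0.01] op 1.003 gf 0.0
-> deltas [0.1964 0.0154 0.2451] turn 0.1831
0.17 [ 0.376 -0.323  0.17 ] [ 0.382 -0.328  0.17 ] small [ 0.431 -0.242  0.13 ] [ 0.432 -0.246  0.13 ]
0.19 [ 0.381 -0.325  0.19 ] [ 0.38  -0.322  0.19 ] small [ 0.432 -0.248  0.15 ] [ 0.43  -0.242  0.15 ]
0.21 [ 0.386 -0.326  0.21 ] [ 0.378 -0.317  0.21 ] small [ 0.433 -0.254  0.17 ] [ 0.427 -0.238  0.17 ]
```

Emit:
servo_tool(deltas="0 0.196 0.015 0.2 0.183;0 0.196 0.015 0.2 0.183;0 0.196 0.015 0.2 0.183;0 0.196 0.015 0.2 0.183;0 0.196 0.015 0.2 0.183;0 0.196 0.015 0.2 0.183;0 0.196 0.015 0.2 0.183;0 0.196 0.015 0.2 0.183")

```text
clock: 4.12
tcp_pos: [0.4862, -0.3398, 0.2893]
orientation: [-180.0, -0.0, 102.3]
contact_force: [0.2, -1.0, -0.3]
opening: 1.001
gripper_force: 0.0
```

Run:
```python
from h import *
go([.4858,-.3405,.1613],102)
```

```text
clk 4.12 pos [ 0.4862 -0.3398  0.2893] rpy [-1.8000e+02 -3.0000e-02  1.0228e+02] F [ 0.19 -0.97 -0.3 ] T [0.02 0.05 0.03] op 1.001 gf 0.0
-> deltas [-0.0034 -0.0029  0.6398] turn 0.0008
```

Descend, then close at 20 N.

Emit:
servo_tool(deltas="0 -0.003 0 0.2 0;0 -0.003 0 0.4 0;0 -0.003 0 0.6 0;0 -0.003 0 0.64 0;0 -0.003 0 0.64 0")

```text
clock: 4.75
tcp_pos: [0.4864, -0.3416, 0.1617]
orientation: [180.0, -0.0, 102.1]
contact_force: [0.9, -0.2, -0.0]
opening: 1.0
gripper_force: 0.0
```

Emit:
servo_tool(deltas="1 0 0 0 0;1 0 0 0 0;1 0 0 0 0;1 0 0 0 0;1 0 0 0 0;1 0 0 0 0", force=30)

```text
clock: 5.5
tcp_pos: [0.4867, -0.342, 0.1622]
orientation: [179.9, 0.1, 102.1]
contact_force: [1.2, 0.4, 5.6]
opening: 0.298
gripper_force: 33.9
```

Emit:
servo_tool(deltas="1 0 0 -0.08 0;1 0 0 -0.16 0;1 0 0 -0.23 0;1 0 0 -0.23 0;1 0 0 -0.23 0", force=20)

```text
clock: 6.12
tcp_pos: [0.4859, -0.3414, 0.207]
orientation: [-180.0, -0.0, 102.1]
contact_force: [-0.3, -0.2, -1.6]
opening: 0.302
gripper_force: 33.2
```

Emit:
servo_tool(deltas="1 -0.05 0 0 0;1 -0.1 0 0 0;1 -0.14 0 0 0;1 -0.18 0 0 0;1 -0.2 0 0 0;1 -0.2 0 0 0")

```text
clock: 6.88
tcp_pos: [0.4945, -0.3813, 0.2072]
orientation: [-180.0, 0.0, 102.0]
contact_force: [0.3, 1.5, -2.7]
opening: 0.308
gripper_force: 27.8
```

Run:
```python
from h import *
go([.4858,-.3405,.2073],102)
a=grab_frame('scene')[150:280,380:500];b=grab_frame('wrist')
cv2.imwrite('pics/c3.png',np.hstack([cv2.resize(a,(400,433)),cv2.resize(b[60:400,170:470],(382,433))])[:,:,::-1])
```

```text
clk 6.88 pos [ 0.4945 -0.3813  0.2072] rpy [-1.7998e+02  2.0000e-02  1.0204e+02] F [ 0.29  1.48 -2.65] T [0.45 0.05 0.  ] op 0.308 gf 27.8
-> deltas [ 2.084e-01  2.000e-04 -8.000e-04] turn 0.0001
```

View pics/c3.png

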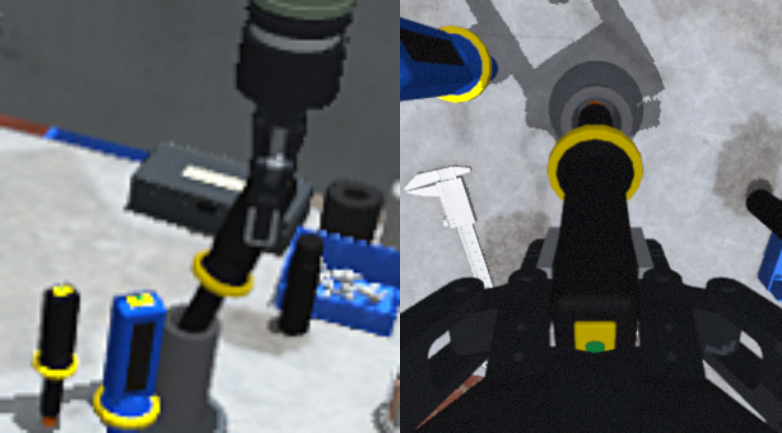

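The pivot works: the wand tilts in the grip, with its nose still in the tube. Continuing to about 35°.

Emit:
servo_tool(deltas="1 -0.05 0 0 0;1 -0.1 0 0 0;1 -0.14 0 0 0;1 -0.18 0 0 0;1 -0.215 0 0 0;1 -0.215 0 0 0")

```text
clock: 7.72
tcp_pos: [0.5038, -0.4243, 0.2079]
orientation: [180.0, 0.1, 102.0]
contact_force: [0.1, 1.1, -1.3]
opening: 0.303
gripper_force: 28.0
```

Run:
```python
from h import *
import pickle
go([.4858,-.3405,.2073],102)
m=camera_model('wrist');im=grab_frame('wrist');pickle.dump((m,im),open('w3.pkl','wb'))
cv2.imwrite('pics/c4.png',cv2.resize(im[0:300,200:440],(640,800))[:600,:,::-1])
```

```text
clk 7.72 pos [ 0.5038 -0.4243  0.2079] rpy [1.7997e+02 1.4000e-01 1.0203e+02] F [ 0.08  1.06 -1.34] T [0.33 0.04 0.02] op 0.303 gf 28.0
-> deltas [ 0.4284 -0.0005  0.002 ] turn 0.0001
```

View pics/c4.png

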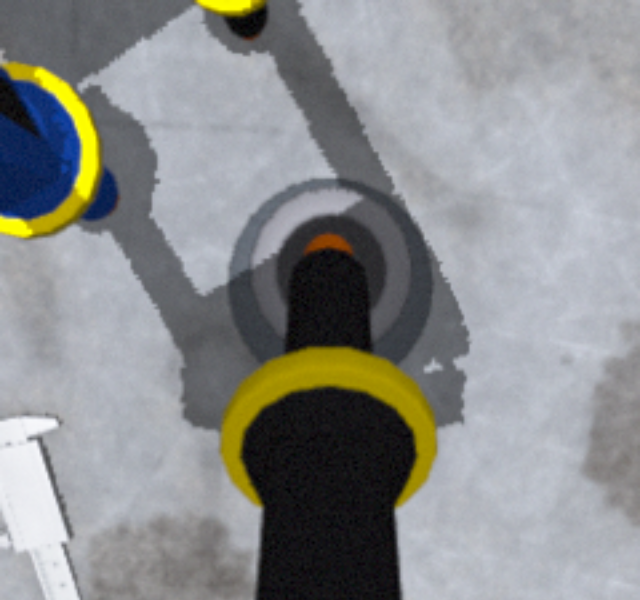

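```bash
cat >> h.py <<'E'
def tilt_rows(m,th,slip=0):
    s=monitor.state();R=Ro.from_euler('xyz',s['orientation'],degrees=True).as_matrix();t=np.radians(th)
    G=s['tcp_pos']+R@[0,0,-.0187]; d=R@[np.sin(t),0,np.cos(t)];p=R@[np.cos(t),0,-np.sin(t)]
    return [round(proj(m,G+d*(a+slip)+p*r)[1],1) for a,r in ((.155,.008),(.140,.012),(.07,.026),(.062,.026))]
E
python3 - <<'E'
from h import *
import pickle
m,im=pickle.load(open('w3.pkl','rb'))
for th in range(26,44,2):print(th,tilt_rows(m,th))
c=im[70:150,323].astype(int)
for i in range(0,70,1):
    print(70+i,c[i],end=';')
E
```

```text
26 [np.float64(115.3), np.float64(118.5), np.float64(147.7), np.float64(154.8)]
28 [np.float64(109.6), np.float64(113.3), np.float64(145.1), np.float64(152.5)]
30 [np.float64(103.9), np.float64(107.9), np.float64(142.4), np.float64(150.3)]
32 [np.float64(98.0), np.float64(102.5), np.float64(139.9), np.float64(148.2)]
34 [np.float64(92.2), np.float64(97.1), np.float64(137.4), np.float64(146.1)]
36 [np.float64(86.2), np.float64(91.6), np.float64(134.9), np.float64(144.1)]
38 [np.float64(80.1), np.float64(86.0), np.float64(132.5), np.float64(142.2)]
40 [np.float64(74.0), np.float64(80.4), np.float64(130.2), np.float64(140.4)]
42 [np.float64(67.7), np.float64(74.7), np.float64(128.0), np.float64(138.6)]
70 [109 112 119];71 [137 136 146];72 [161 162 171];73 [166 167 175];74 [167 168 177];75 [170 171 182];76 [172 170 183];77 [178 176 187];78 [175 175 187];79 [160 161 172];80 [104 105 112];81 [53 51 55];82 [51 48 53];83 [45 44 48];84 [49 44 49];85 [43 45 45];86 [49 43 49];87 [87 53 40];88 [136  67  19];89 [140  63   0];90 [141  65   0];91 [144  68   5];92 [106  46   0];93 [41 26 21];94 [20 24 27];95 [ 9 13 18];96 [19 10 15];97 [15 11 16];98 [25 27 24];99 [ 7  0 11];100 [17  7 15];101 [22 17 22];102 [14 12 17];103 [17 13 16];104 [23 22 22];105 [15  9 13];106 [12 17 10];107 [15  9 20];108 [ 8 12 18];109 [15 20 13];110 [23 21 22];111 [15  9 19];112 [12 11 18];113 [19 24 19];114 [28 26 25];115 [22 23 20];116 [23 19 20];117 [21 21 21];118 [22 21 24];119 [10  6  6];120 [11 13  8];121 [17 14 21];122 [23 20 22];123 [19 26 26];124 [ 6 11 13];125 [22 23 24];126 [21 20 21];127 [21 22 27];128 [19 19 25];129 [33 25 14];130 [102  90   0];131 [143 127   0];132 [151 133   0];133 [152 135   0];134 [159 139   0];135 [159 139   0];136 [166 145   0];137 [170 149   0];138 [173 153   0];139 [167 146   0];
```

Run:
```python
from h import *
import pickle
from scipy.optimize import least_squares
m,im=pickle.load(open('w3.pkl','rb'))
h=cv2.cvtColor(im,cv2.COLOR_RGB2HSV);k=cv2.inRange(h,(20,100,60),(40,255,255))
N,l,st,c=cv2.connectedComponentsWithStats(k)
for i in range(1,N):
    if st[i,4]>30:print(st[i],c[i].round(1))
s=monitor.state();R=Ro.from_euler('xyz',s['orientation'],degrees=True).as_matrix();G=s['tcp_pos']+R@[0,0,-.0187]
def rows(q):
    t,sl,e=q;d=np.array([np.sin(t),0,np.cos(t)]);p=np.array([np.cos(t),0,-np.sin(t)])
    f=lambda a,r:proj(m,G+R@(d*(a+sl)+p*(r+e)))
    return f
ob=np.array([87.2,92.7,129.7])
r=least_squares(lambda q:np.r_[[rows(q)(a,b)[1] for a,b in ((.155,.008),(.14,.012),(.07,.026))]-ob,np.array(q[1:])*300],[.6,0,0])
print(np.degrees(r.x[0]),r.x[1:],r.fun)
for i in (95,100,110,120):
    x=np.where(im[i,290:360].max(1)<40)[0];print(i,x.min()+290,x.max()+290)
f=rows(r.x);print('label',f(-.036,0))
```

```text
[111   0  39  39 743] [131.   17.2]
[273   0  27   6 125] [286.4   2.1]
[185  23  53  67 813] [219.7  60.6]
[ 283  130   81   60 1660] [322.7 150.8]
[307 330  33   7 187] [322.7 332.5]
33.71629891127989 [0.00278579 0.00331786] [ 0.36743926 -0.58249249  0.39738055  0.83573576  0.99535708]
95 316 330
100 310 336
110 308 338
120 308 338
label (np.float64(325.81503255905983), np.float64(338.74809926625403))
```

Tilt is about 34–35°. Now firm up the grip, lift and turn.

Emit:
servo_tool(deltas="1 0 0 0 0;1 0 0 0 0;1 0 0 -0.2 0;1 0 0 -0.4 0;1 0 0 -0.6 0.03;1 0 0.2 -0.7 0.06;1 0.2 0.2 -0.7 0.09;1 0.4 0.1 -0.7 0.12;1 0.6 0 -0.7 0.15;1 0.8 0 -0.7 0.17", force=80)

```text
clock: 9.02
tcp_pos: [0.4688, -0.2657, 0.3474]
orientation: [179.9, 0.0, 40.5]
contact_force: [0.9, 0.5, -2.3]
opening: 0.293
gripper_force: 80.5
```

Run:
```python
from h import *
go([.4075,.1305,.34],-10.3)
```

```text
clk 9.03 pos [ 0.4688 -0.2657  0.3474] rpy [1.7993e+02 4.0000e-02 4.0520e+01] F [ 0.91  0.46 -2.32] T [-0.06  0.    0.05] op 0.293 gf 80.5
-> deltas [ 1.0539 -1.705   0.0345] turn 0.1412
```

Emit:
servo_tool(deltas="1 0.1 -0.18 0 0.02;1 0.22 -0.37 0 0.045;1 0.34 -0.55 0.01 0.07;1 0.46 -0.75 0.02 0.1;1 0.58 -0.95 0.03 0.12;1 0.6 -0.98 0.03 0.141;1 0.6 -0.98 0.03 0.141")

```text
clock: 9.9
tcp_pos: [0.4325, -0.039, 0.3416]
orientation: [180.0, -0.1, -9.7]
contact_force: [0.5, -0.6, -1.7]
opening: 0.294
gripper_force: 80.6
```

Run:
```python
from h import *
go([.4075,.1305,.30],-10.3)
```

```text
clk 9.90 pos [ 0.4325 -0.039   0.3416] rpy [ 1.7996e+02 -8.0000e-02 -9.7100e+00] F [ 0.48 -0.65 -1.74] T [-0.03  0.02  0.03] op 0.294 gf 80.6
-> deltas [-0.2664 -0.8146  0.207 ] turn 0.0017
```

Emit:
servo_tool(deltas="1 -0.06 -0.2 0.05 0;1 -0.13 -0.4 0.1 0;1 -0.2 -0.6 0.15 0;1 -0.266 -0.8 0.25 0.001;1 -0.266 -0.815 0.4 0.001;1 -0.266 -0.815 0.55 0.001;1 -0.266 -0.815 0.7 0.001;1 -0.266 -0.815 0.75 0.001;1 -0.266 -0.815 0.75 0.001")

```text
clock: 11.02
tcp_pos: [0.4083, 0.1296, 0.1911]
orientation: [180.0, 0.0, -10.3]
contact_force: [0.1, -1.1, -2.1]
opening: 0.293
gripper_force: 80.7
```

Run:
```python
from h import *
import pickle
go([.4075,.1305,.182],-10.3)
m=camera_model('wrist');im=grab_frame('wrist');pickle.dump((m,im,monitor.state()),open('w4.pkl','wb'))
for th in (32,34,36):print(th,tilt_rows(m,th))
cv2.imwrite('pics/c5.png',cv2.resize(im[0:200,220:440],(660,600))[:,:,::-1])
```

```text
clk 11.03 pos [0.4083 0.1296 0.1911] rpy [ 1.7998e+02  4.0000e-02 -1.0250e+01] F [ 0.07 -1.1  -2.06] T [ 0.08  0.04 -0.03] op 0.293 gf 80.7
-> deltas [-0.0048 -0.0037  0.0457] turn 0.0001
32 [np.float64(97.4), np.float64(101.9), np.float64(139.7), np.float64(148.1)]
34 [np.float64(91.5), np.float64(96.4), np.float64(137.1), np.float64(146.0)]
36 [np.float64(85.5), np.float64(90.9), np.float64(134.7), np.float64(144.0)]
```

View pics/c5.png

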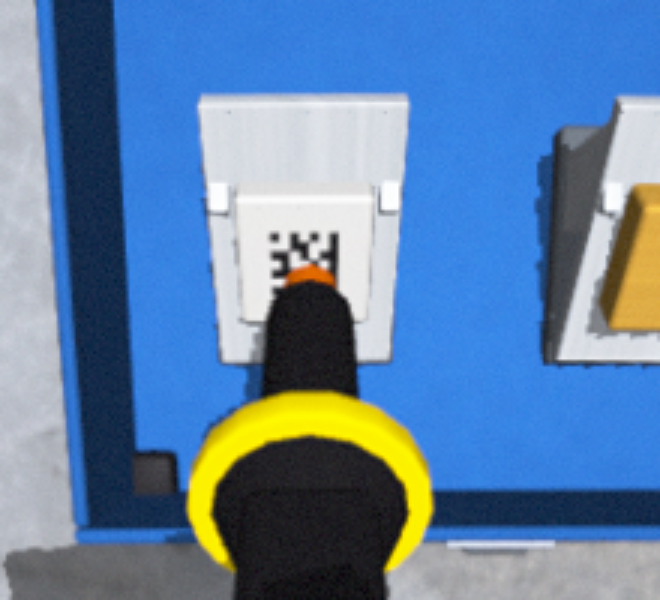

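The nose sits just in front of the code. In the crop, the nose tip is at (310,264) and the code spans columns 271–338 with its top edge at row 233. Working out the offset in the slope frame.

```bash
cat >> h.py <<'E'
YAW=np.radians(-10.3);sl=np.radians(35)
cx=np.array([np.cos(YAW),np.sin(YAW),0]);cy=np.array([-np.sin(YAW),np.cos(YAW),0]);ez=np.array([0,0,1.])
nn=-np.sin(sl)*cx+np.cos(sl)*ez; ux=np.cos(sl)*cx+np.sin(sl)*ez
def tip(s,xz=(.0903,.128)):
    R=Ro.from_euler('xyz',s['orientation'],degrees=True).as_matrix()
    return s['tcp_pos']+R@[xz[0],0,xz[1]-.0187]
E
python3 - <<'E'
from h import *
import pickle
m1,i1=pickle.load(open('w1.pkl','rb'));m,im,s=pickle.load(open('w4.pkl','rb'))
for z in (.05,.055,.06):
    C=onz(m1,323.5,160,z)
    T=tip(s)-C
    print(z,C.round(4),'code top px',np.round(proj(m,C+.0105*ux),1),'ctr',np.round(proj(m,C),1),'tip rel x,y,n mm',np.round([T@ux*1e3,T@cy*1e3,T@nn*1e3],1))
print('tip px',np.round(proj(m,tip(s)),1))
R=Ro.from_euler('xyz',s['orientation'],degrees=True).as_matrix()
print('tool-frame of -n, ux, cy',(R.T@-nn).round(3),(R.T@ux).round(3),(R.T@cy).round(3))
g=im[60:100,321].astype(int).max(1);print(g)
print('row80',im[82,305:340].max(1))
E
```

```text
0.05 [0.5087 0.1121 0.05  ] code top px [320.8  76.1] ctr [320.9  86.8] tip rel x,y,n mm [10.1 -0.2 33.1]
0.055 [0.5081 0.1122 0.055 ] code top px [320.8  76. ] ctr [320.8  86.9] tip rel x,y,n mm [ 7.7 -0.2 28.7]
0.06 [0.5074 0.1123 0.06  ] code top px [320.7  75.9] ctr [320.8  87. ] tip rel x,y,n mm [ 5.4 -0.2 24.2]
tip px [320.9  95.7]
tool-frame of -n, ux, cy [0.572 0.001 0.82 ] [ 0.82   0.    -0.572] [ 0.001 -1.     0.   ]
[224 223 224 223 226 244 252 244 237 235 236 236 237 236 236 236 236 237
 239 240 174  65  29  33  38  45 115 226 229 219 219 221 224 139  50  34
  36  27  33  29]
row80 [235 237 236 237 238 237 238 241 240 241 239 175  78  41  39  27  29  88
 218 240 239 237 239 241 177  82  39 100 228 237 237 237 236 237 237]
```

Emit:
servo_tool(deltas="1 0 -0.009 0.03 0;1 0.01 -0.009 0.06 0;1 0.02 -0.009 0.09 0;1 0.024 -0.009 0.105 0;1 0.024 -0.009 0.105 0;1 0.024 -0.009 0.105 0")

```text
clock: 11.82
tcp_pos: [0.4133, 0.131, 0.1704]
orientation: [-180.0, -0.0, -10.3]
contact_force: [0.2, 0.1, -1.3]
opening: 0.293
gripper_force: 80.7
```

Run:
```python
from h import *
import pickle
go([.4075,.1305,.182],-10.3)
m=camera_model('wrist');im=grab_frame('wrist');pickle.dump((m,im,monitor.state()),open('w5.pkl','wb'))
cv2.imwrite('pics/c6.png',cv2.resize(im[40:115,275:375],(800,600),interpolation=cv2.INTER_NEAREST)[:,:,::-1])
```

```text
clk 11.82 pos [0.4133 0.131  0.1704] rpy [-1.800e+02 -1.000e-02 -1.026e+01] F [ 0.25  0.07 -1.34] T [-0.01  0.02  0.02] op 0.293 gf 80.7
-> deltas [-0.0283  0.0079 -0.0581] turn 0.0001
```

View pics/c6.png

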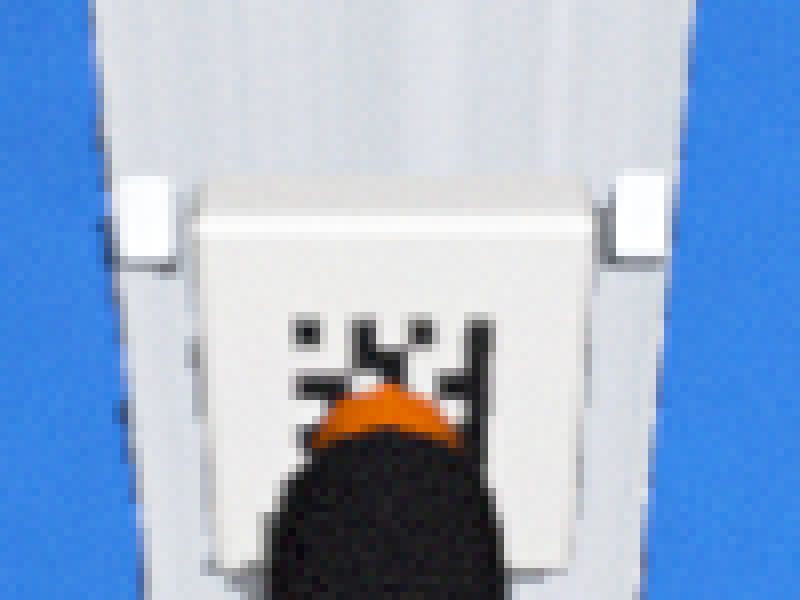

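Emit:
servo_tool(deltas="1 0.003 0.003 0.004 0;1 0.006 0.003 0.008 0;1 0.009 0.003 0.012 0;1 0.012 0.003 0.016 0;1 0.0145 0.003 0.0205 0;1 0.0145 0.003 0.0205 0")

```text
clock: 12.62
tcp_pos: [0.4159, 0.1299, 0.1661]
orientation: [180.0, 0.0, -10.3]
contact_force: [-0.1, 0.6, -2.1]
opening: 0.294
gripper_force: 80.7
```

```bash
cat >> h.py <<'E'
def F():
    s=monitor.state();f=np.array(s['contact_force']);T=tip(s)-np.array([.5081,.1122,.055])
    print('clk %.2f'%s['clock'],'F',f.round(2),'Fn %.2f Fu %.2f'%((f+[0,0,1.9])@nn,(f+[0,0,1.9])@ux),'T',np.round(s['torque'],2),'tip x,n mm',np.round([T@ux*1e3,T@nn*1e3],1))
E
python3 -c "
from h import *
F()"
```

```text
clk 12.62 F [-0.08  0.61 -2.13] Fn -0.08 Fu -0.29 T [0.06 0.03 0.05] tip x,n mm [-1.9  3.5]
```

Emit:
servo_tool(deltas="1 0.003 0 0.004 0;1 0.006 0 0.008 0;1 0.0085 0 0.0125 0;1 0.0085 0 0.0125 0;1 0.0085 0 0.0125 0")

```text
clock: 13.25
tcp_pos: [0.4177, 0.1296, 0.1637]
orientation: [-180.0, -0.0, -10.3]
contact_force: [0.3, 0.4, -2.1]
opening: 0.293
gripper_force: 80.7
```

Run:
```python
from h import *
import pickle
F()
m=camera_model('wrist');im=grab_frame('wrist');pickle.dump((m,im,monitor.state()),open('w6.pkl','wb'))
F()
g=im.astype(int)
for r in range(76,96):print(r,g[r,305:345].max(1).tolist() if r<88 else g[r,318:330].tolist()[4])
```

```text
clk 13.25 F [ 0.31  0.41 -2.06] Fn -0.26 Fu 0.10 T [0.03 0.08 0.04] tip x,n mm [-1.8  0.5]
clk 13.30 F [-0.9  -0.27 -0.99] Fn 1.23 Fu -0.16 T [ 0.03  0.06 -0.05] tip x,n mm [-1.8  0.5]
76 [237, 227, 230, 238, 236, 237, 238, 237, 238, 237, 238, 238, 238, 238, 238, 238, 237, 237, 237, 237, 237, 239, 239, 237, 237, 237, 238, 238, 237, 238, 238, 237, 237, 238, 238, 237, 238, 236, 237, 237]
77 [238, 237, 237, 238, 237, 237, 236, 236, 238, 238, 238, 238, 237, 237, 238, 237, 237, 238, 237, 238, 237, 238, 237, 236, 239, 237, 237, 237, 237, 239, 238, 238, 237, 236, 238, 237, 238, 238, 236, 239]
78 [238, 238, 237, 238, 238, 237, 237, 237, 237, 238, 237, 237, 238, 238, 238, 237, 238, 238, 239, 238, 238, 239, 239, 238, 239, 237, 237, 238, 238, 237, 238, 237, 238, 238, 237, 238, 237, 238, 237, 237]
79 [237, 236, 239, 238, 238, 239, 238, 237, 239, 237, 237, 237, 238, 238, 239, 236, 239, 238, 237, 238, 236, 236, 239, 237, 237, 237, 238, 238, 239, 236, 237, 237, 239, 238, 238, 236, 238, 235, 238, 238]
80 [237, 238, 238, 237, 238, 238, 237, 238, 238, 237, 238, 237, 237, 239, 238, 237, 237, 237, 239, 
[... 939 characters left out ...]
 239, 239, 188, 94, 55, 90, 207, 241, 241, 204, 117, 61, 76, 175, 231, 240, 239, 159, 70, 64, 113, 226, 239, 241, 163, 83, 60, 96, 229, 240, 238, 238, 235, 238, 240, 236, 238]
86 [239, 238, 239, 239, 239, 177, 73, 19, 69, 206, 242, 239, 213, 121, 38, 60, 171, 233, 241, 241, 149, 42, 32, 100, 226, 241, 241, 155, 62, 24, 79, 229, 241, 237, 238, 238, 237, 238, 237, 238]
87 [238, 237, 237, 240, 238, 183, 102, 74, 102, 212, 238, 240, 219, 129, 41, 49, 142, 198, 217, 210, 136, 75, 74, 120, 223, 241, 241, 157, 61, 22, 80, 231, 242, 237, 238, 236, 237, 236, 238, 238]
88 [214, 124, 93]
89 [225, 105, 8]
90 [226, 105, 0]
91 [228, 108, 0]
92 [228, 104, 0]
93 [113, 54, 24]
94 [31, 30, 25]
95 [26, 20, 32]
```

Emit:
servo_tool(deltas="1 0.003 0 0.004 0;1 0.0057 0 0.0082 0;1 0.0057 0 0.0082 0;1 0.0057 0 0.0082 0")

```text
clock: 13.8
tcp_pos: [0.4187, 0.1294, 0.1622]
orientation: [180.0, 0.0, -10.3]
contact_force: [-2.6, 0.5, 2.0]
opening: 0.294
gripper_force: 81.0
```

```bash
python3 -c "
from h import *
F();grab_frame('wrist');F()"
```

```text
clk 13.80 F [-2.56  0.46  1.99] Fn 4.68 Fu 0.10 T [-0.    0.43 -0.02] tip x,n mm [-1.8 -1.3]
clk 13.85 F [-2.34  0.19  1.46] Fn 4.09 Fu 0.01 T [ 0.03  0.46 -0.02] tip x,n mm [-1.9 -1.3]
```

Contact is at about 4.4 N, along the normal. Checking alignment numerically, then holding.

Run:
```python
from h import *
im=grab_frame('wrist');g=im.astype(int)
print([(r,g[r,308:338].max(1).min(),g[r,316:330].max(1).mean().round(),g[r,322].tolist()) for r in range(83,96)])
print(g[87,306:342].max(1)); c=g[92,300:345];print([i+300 for i in range(45) if c[i,0]>150 and c[i,2]<60])
cv2.imwrite('pics/c7.png',cv2.resize(im[40:115,275:375],(800,600),interpolation=cv2.INTER_NEAREST)[:,:,::-1])
```

```text
[(83, np.int64(237), np.float64(239.0), [237, 237, 236]), (84, np.int64(236), np.float64(239.0), [238, 238, 237]), (85, np.int64(157), np.float64(199.0), [233, 233, 233]), (86, np.int64(58), np.float64(158.0), [234, 233, 233]), (87, np.int64(25), np.float64(150.0), [232, 232, 234]), (88, np.int64(28), np.float64(148.0), [198, 194, 197]), (89, np.int64(28), np.float64(188.0), [212, 121, 89]), (90, np.int64(21), np.float64(216.0), [224, 101, 0]), (91, np.int64(30), np.float64(223.0), [227, 105, 0]), (92, np.int64(30), np.float64(218.0), [229, 105, 0]), (93, np.int64(35), np.float64(165.0), [112, 51, 22]), (94, np.int64(26), np.float64(76.0), [39, 33, 36]), (95, np.int64(26), np.float64(36.0), [26, 25, 32])]
[238 240 238 239 179  72  31  71 209 241 239 214 121  40  54 172 234 242
 241 149  45  25  96 226 241 241 161  68  28  76 229 240 239 236 237 238]
[317, 318, 319, 320, 321, 322, 323, 324, 325, 326, 327, 328]
```

Emit:
servo_tool(deltas="1 0 0 0 0;1 0 0 0 0;1 0 0 0 0;1 0 0 0 0;1 0 0 0 0;1 0 0 0 0;1 0 0 0 0;1 0 0 0 0;1 0 0 0 0;1 0 0 0 0")

```text
clock: 15.15
tcp_pos: [0.4188, 0.1294, 0.162]
orientation: [-180.0, 0.0, -10.3]
contact_force: [-2.0, 0.7, 2.5]
opening: 0.29
gripper_force: 81.0
```

View pics/c7.png

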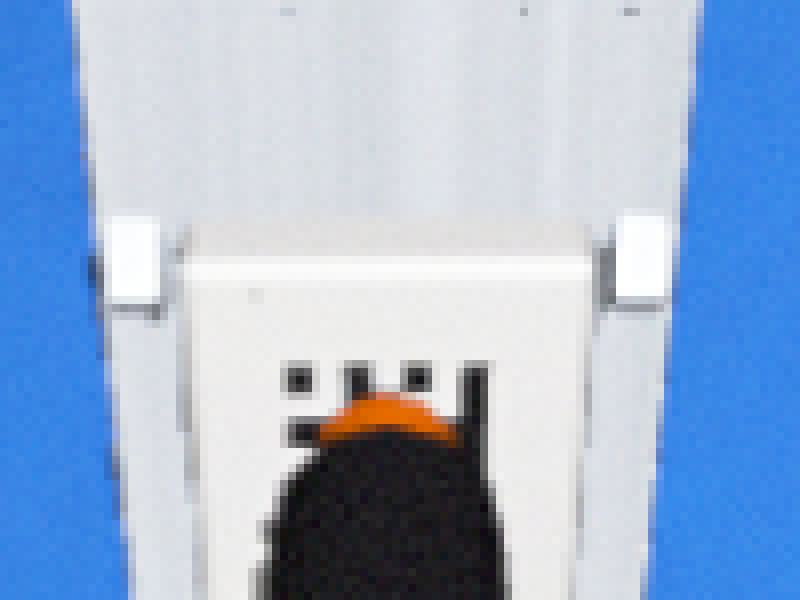

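Well centred: 2.8 mm of code shows above the nose, which is about 0.4 mm off centre. I'll hold a little more, then back off along the normal and rise.

Emit:
servo_tool(deltas="1 0 0 0 0;1 0 0 0 0;1 0 0 0 0;1 0 0 0 0;1 0 0 0 0;1 0 0 0 0;1 0 0 0 0;1 0 0 0 0")

```text
clock: 16.15
tcp_pos: [0.4188, 0.1294, 0.1621]
orientation: [-180.0, -0.0, -10.3]
contact_force: [-2.9, 1.2, 1.8]
opening: 0.292
gripper_force: 81.0
```

Emit:
servo_tool(deltas="1 -0.03 0 -0.04 0;1 -0.06 0 -0.08 0;1 -0.114 0 -0.164 0;1 -0.114 0 -0.35 0;1 -0.114 0 -0.6 0;1 -0.114 0 -0.8 0;1 -0.114 0 -0.95 0;1 -0.114 0 -0.95 0")

```text
clock: 17.15
tcp_pos: [0.3977, 0.1337, 0.3552]
orientation: [-179.9, -0.4, -10.3]
contact_force: [-0.3, -0.2, -2.4]
opening: 0.295
gripper_force: 80.8
```

Run:
```python
from h import *
go([.45,-.1,.35],30)
go([.5038,-.4243,.35],102)
```

```text
clk 17.15 pos [0.3977 0.1337 0.3552] rpy [-179.88   -0.42  -10.26] F [-0.34 -0.18 -2.44] T [ 0.03  0.03 -0.02] op 0.295 gf 80.8
-> deltas [0.4649 1.1032 0.027 ] turn -0.1118
clk 17.15 pos [0.3977 0.1337 0.3552] rpy [-179.88   -0.42  -10.26] F [-0.34 -0.18 -2.44] T [ 0.03  0.03 -0.02] op 0.295 gf 80.8
-> deltas [1.0183 2.6509 0.0278] turn -0.3118
```

Emit:
servo_tool(deltas="1 0.08 0.2 0 -0.02;1 0.16 0.42 0 -0.05;1 0.24 0.64 0 -0.075;1 0.34 0.9 0.01 -0.1;1 0.38 1 0.01 -0.11")

```text
clock: 17.77
tcp_pos: [0.4346, -0.079, 0.3475]
orientation: [-179.9, 0.2, 29.3]
contact_force: [0.5, 0.9, -1.4]
opening: 0.292
gripper_force: 80.7
```

Run:
```python
from h import *
go([.5038,-.4243,.35],102)
```

```text
clk 17.77 pos [ 0.4346 -0.079   0.3475] rpy [-1.7987e+02  1.7000e-01  2.9340e+01] F [ 0.53  0.89 -1.39] T [-0.04  0.05 -0.01] op 0.292 gf 80.7
-> deltas [-0.5441  1.6745 -0.0147] turn -0.2018
```

Emit:
servo_tool(deltas="1 -0.08 0.25 0 -0.025;1 -0.16 0.5 0 -0.05;1 -0.24 0.74 0 -0.08;1 -0.32 0.98 0 -0.11;1 -0.32 0.98 0 -0.14;1 -0.32 0.98 0 -0.17;1 -0.32 0.98 -0.01 -0.2;1 -0.32 0.98 -0.01 -0.202;1 -0.32 0.98 -0.01 -0.202")

```text
clock: 18.9
tcp_pos: [0.4754, -0.2787, 0.3508]
orientation: [-179.9, -0.1, 101.9]
contact_force: [-0.5, 0.6, -2.9]
opening: 0.296
gripper_force: 80.7
```

Run:
```python
from h import *
go([.5038,-.4243,.24],102)
```

```text
clk 18.90 pos [ 0.4754 -0.2787  0.3508] rpy [-1.7993e+02 -8.0000e-02  1.0193e+02] F [-0.5   0.62 -2.86] T [-0.09  0.01 -0.01] op 0.296 gf 80.7
-> deltas [-0.7422 -0.0107  0.5529] turn -0.0002
```

Emit:
servo_tool(deltas="1 -0.2 -0.01 0 0;1 -0.4 -0.01 0.1 0;1 -0.6 -0.01 0.2 0;1 -0.74 -0.01 0.35 0;1 -0.74 -0.01 0.5 0;1 -0.74 -0.01 0.55 0;1 -0.74 -0.01 0.55 0")

```text
clock: 19.77
tcp_pos: [0.5045, -0.4236, 0.2413]
orientation: [-179.9, -0.1, 102.0]
contact_force: [0.4, -0.1, -2.2]
opening: 0.294
gripper_force: 80.6
```

Run:
```python
from h import *
go([.5038,-.4243,.2079],102)
im=grab_frame('wrist');g=im.astype(int)
h=cv2.cvtColor(im,cv2.COLOR_RGB2HSV);k=cv2.inRange(h,(5,180,80),(15,255,255));k[:,:280]=0;k[:,370:]=0
y,x=np.nonzero(k);print('nose',x.min(),x.max(),y.min(),y.max())
cv2.imwrite('pics/c8.png',cv2.resize(im[40:190,223:423],(800,600))[:,:,::-1])
```

```text
clk 19.77 pos [ 0.5045 -0.4236  0.2413] rpy [-1.7995e+02 -9.0000e-02  1.0204e+02] F [ 0.37 -0.12 -2.15] T [-0.04 -0.   -0.01] op 0.294 gf 80.6
-> deltas [-0.0031 -0.0041  0.1668] turn 0.0001
nose 315 331 88 95
```

View pics/c8.png

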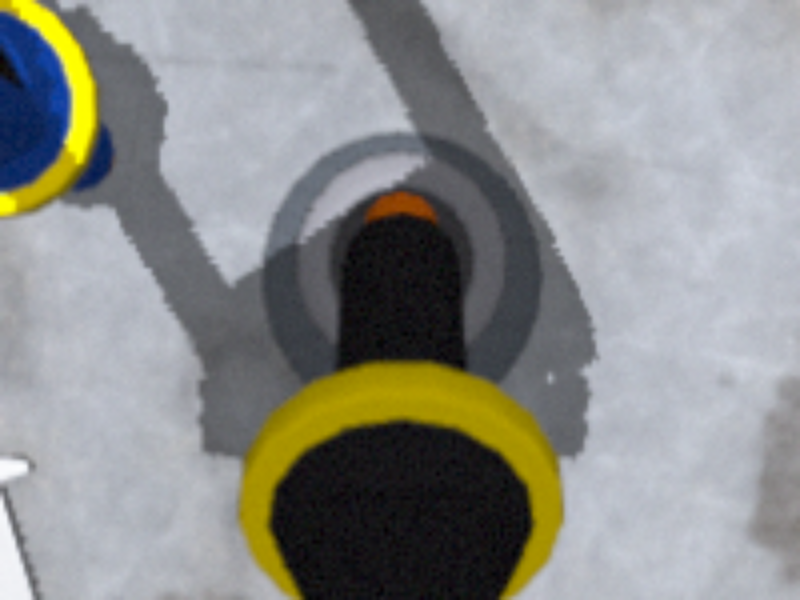

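The nose is centred over the tube mouth. Lowering it to the old depth, then swinging upright on a light grip.

Emit:
servo_tool(deltas="1 0 0 0.05 0;1 0 0 0.09 0;1 0 0 0.125 0;1 0 0 0.155 0;1 0 0 0.155 0")

```text
clock: 20.45
tcp_pos: [0.5044, -0.4239, 0.21]
orientation: [-179.9, -0.1, 102.1]
contact_force: [0.2, -0.2, -1.8]
opening: 0.294
gripper_force: 80.7
```

Emit:
servo_tool(deltas="1 0 0 0 0;1 0 0 0 0;1 0.05 0 0 0;1 0.1 0 0 0;1 0.15 0 0 0;1 0.2 0 0 0;1 0.2 0 0 0", force=20)

```text
clock: 21.32
tcp_pos: [0.4975, -0.3871, 0.2133]
orientation: [179.9, 0.5, 102.1]
contact_force: [2.2, -5.5, -2.1]
opening: 0.294
gripper_force: 80.5
```

Run:
```python
from h import *
go([.4858-.0007,-.3405+.0045,.2079],102)
m=camera_model('wrist');im=grab_frame('wrist')
for th in (15,20,25):print(th,tilt_rows(m,th))
h=cv2.cvtColor(im,cv2.COLOR_RGB2HSV);k=cv2.inRange(h,(20,100,60),(40,255,255));k[:,:250]=0;k[:,400:]=0
print([ (st.tolist()) for st in cv2.connectedComponentsWithStats(k)[2][1:] if st[4]>30])
```

```text
clk 21.32 pos [ 0.4975 -0.3871  0.2133] rpy [179.86   0.46 102.08] F [ 2.15 -5.47 -2.06] T [-1.5  -0.45 -0.01] op 0.294 gf 80.5
-> deltas [ 0.2628 -0.0071  0.0251] turn 0.0002
15 [np.float64(145.5), np.float64(146.9), np.float64(163.3), np.float64(168.3)]
20 [np.float64(132.0), np.float64(134.2), np.float64(156.2), np.float64(162.1)]
25 [np.float64(118.2), np.float64(121.3), np.float64(149.3), np.float64(156.2)]
[[267, 0, 16, 8, 78], [265, 9, 42, 43, 494], [285, 151, 76, 60, 1414], [307, 316, 33, 20, 565]]
```

It's pivoting, now at about 22°, but the grip is still firm at 80 N. Continuing.

Emit:
servo_tool(deltas="1 0.05 0 0 0;1 0.1 0 0 0;1 0.15 0 0 0;1 0.2 0 0 0;1 0.23 0 0 0;1 0.24 0 0 0;1 0.24 0 0 0;1 0.24 0 0 0")

```text
clock: 22.38
tcp_pos: [0.4874, -0.3404, 0.2132]
orientation: [179.9, 0.4, 102.1]
contact_force: [0.1, -4.9, 1.2]
opening: 0.295
gripper_force: 81.1
```

Run:
```python
from h import *
go([.4858-.0007,-.3405+.0045,.2079],102)
m=camera_model('wrist');im=grab_frame('wrist')
for th in (0,5,10):print(th,tilt_rows(m,th))
h=cv2.cvtColor(im,cv2.COLOR_RGB2HSV);k=cv2.inRange(h,(20,100,60),(40,255,255));k[:,:250]=0;k[:,400:]=0
print([ (st.tolist()) for st in cv2.connectedComponentsWithStats(k)[2][1:] if st[4]>30])
a=grab_frame('scene')[150:280,380:500]
cv2.imwrite('pics/c9.png',np.hstack([cv2.resize(a,(400,433)),cv2.resize(im[60:400,170:470],(382,433))])[:,:,::-1])
```

```text
clk 22.38 pos [ 0.4874 -0.3404  0.2132] rpy [179.87   0.39 102.05] F [ 0.12 -4.88  1.17] T [-1.53 -0.26 -0.05] op 0.295 gf 81.1
-> deltas [ 0.0242 -0.0065  0.0261] turn 0.0001
0 [np.float64(184.9), np.float64(184.2), np.float64(186.0), np.float64(188.6)]
5 [np.float64(172.0), np.float64(171.9), np.float64(178.3), np.float64(181.6)]
10 [np.float64(158.9), np.float64(159.5), np.float64(170.7), np.float64(174.9)]
[[262, 58, 24, 26, 302], [267, 63, 41, 42, 428], [287, 183, 72, 56, 1138], [306, 292, 34, 45, 1279]]
```

Nearly upright now. Lowering.

Emit:
servo_tool(deltas="1 0 -0.005 0.04 0;1 0 -0.005 0.08 0;1 0 -0.005 0.12 0;1 0 -0.005 0.16 0;1 0 -0.005 0.2 0;1 0 -0.005 0.2 0")

```text
clock: 23.22
tcp_pos: [0.4861, -0.3392, 0.1707]
orientation: [179.9, 0.1, 102.0]
contact_force: [2.0, -4.9, -2.7]
opening: 0.295
gripper_force: 80.7
```

Run:
```python
from h import *
go([.4858,-.3405,.1613],102)
```

```text
clk 23.23 pos [ 0.4861 -0.3392  0.1707] rpy [1.7990e+02 1.4000e-01 1.0205e+02] F [ 1.96 -4.93 -2.74] T [-1.49 -0.67  0.01] op 0.295 gf 80.7
-> deltas [-0.006  -0.0027  0.0473] turn 0.0001
```

View pics/c9.png

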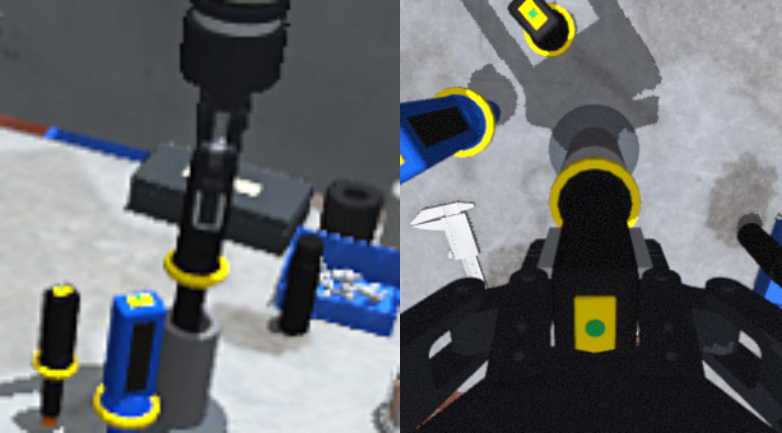

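The picture shows the reader upright in the tube. That was my 13th view, over the limit of 10, so from here I'll check by numbers only. Next: seat it and release.

Emit:
servo_tool(deltas="1 -0.005 0 0.02 0;1 -0.005 0 0.035 0;1 -0.005 0 0.04 0;1 -0.005 0 0.04 0")

```text
clock: 23.72
tcp_pos: [0.4857, -0.3397, 0.1632]
orientation: [180.0, 0.1, 102.1]
contact_force: [1.2, -4.9, 0.9]
opening: 0.291
gripper_force: 81.3
```

Run:
```python
from h import *
go([.4858,-.3405,.1613],102)
```

```text
clk 23.73 pos [ 0.4857 -0.3397  0.1632] rpy [1.7998e+02 5.0000e-02 1.0206e+02] F [ 1.25 -4.93  0.89] T [-1.38 -0.49 -0.06] op 0.291 gf 81.3
-> deltas [-0.004  -0.0005  0.0095] turn 0.0002
```

Emit:
servo_tool(deltas="0.6 0 0 0 0;0.5 0 0 0 0;0.3 0 0 0 0;0 0 0 0 0;0 0 0 0 0;0 0 0 0 0;0 0 0 0 0")

```text
clock: 24.6
tcp_pos: [0.4856, -0.3394, 0.1631]
orientation: [-180.0, -0.0, 102.1]
contact_force: [-0.4, 0.7, 0.3]
opening: 0.999
gripper_force: 0.0
```

Emit:
servo_tool(deltas="0 0 0 -0.2 0;0 0 0 -0.4 0;0 0 0 -0.7 0;0 0 0 -0.9 0;0 0 0 -0.9 0")

```text
clock: 25.22
tcp_pos: [0.4872, -0.3408, 0.3487]
orientation: [179.7, 0.5, 102.1]
contact_force: [0.9, 0.5, -0.1]
opening: 0.999
gripper_force: 0.0
```

Run:
```python
from h import *
go([.4858,-.3405,.34],102)
for n,r in (('top',(180,250,415,460)),('scene',(195,265,425,480))):
    m=camera_model(n);im=grab_frame(n);h=cv2.cvtColor(im,cv2.COLOR_RGB2HSV);k=cv2.inRange(h,(22,120,120),(45,255,255))
    kk=np.zeros_like(k);kk[r[0]:r[1],r[2]:r[3]]=k[r[0]:r[1],r[2]:r[3]]
    N,l,st,c=cv2.connectedComponentsWithStats(kk)
    for i in range(1,N):
        if st[i,4]>5:print(n,st[i],c[i].round(1),onz(m,*c[i],.216).round(4))
m=camera_model('wrist');im=grab_frame('wrist');print('label wrist pred',proj(m,np.array([.4858,-.3405,.216])))
h=cv2.cvtColor(im,cv2.COLOR_RGB2HSV);k=cv2.inRange(h,(20,100,60),(40,255,255))
N,l,st,c=cv2.connectedComponentsWithStats(k)
for i in range(1,N):
    if st[i,4]>60:print(st[i],c[i].round(1),onz(m,*c[i],.216).round(4))
```

```text
clk 25.23 pos [ 0.4872 -0.3408  0.3487] rpy [179.66   0.48 102.06] F [ 0.92  0.49 -0.09] T [-0.02 -0.02  0.01] op 0.999 gf 0.0
-> deltas [ 0.0035 -0.0068  0.0432] turn 0.0002
top [430 194   7  13  30] [432.  199.5] [ 0.4699 -0.291   0.216 ]
scene [437 212   8   4  23] [440.9 213.5] [ 0.4849 -0.3389  0.216 ]
scene [429 242  17  10  65] [438.3 247.5] [ 0.3367 -0.3777  0.216 ]
label wrist pred (np.float64(323.76440905791446), np.float64(195.94333672833304))
[286  83  28  29 219] [301.9  99.3] [ 0.4475 -0.256   0.216 ]
[287  84  15  16 125] [294.3  91.8] [ 0.4396 -0.2511  0.216 ]
[239 127  32  39 275] [259.3 143.6] [ 0.4156 -0.3032  0.216 ]
[220 145  18  20 179] [228.6 154.3] [ 0.3883 -0.3192  0.216 ]
[304 155  39  34 410] [322.9 168.5] [ 0.4793 -0.3139  0.216 ]
[316 183  14  21 249] [323. 193.] [ 0.4844 -0.3378  0.216 ]
```

The reader is seated: the label and collar are within 1 px of where they started. Now to go round behind the lid with the gripper shut.

Emit:
servo_tool(deltas="1 0.1 0.13 -0.1 -0.02;1 0.25 0.3 -0.2 -0.05;1 0.4 0.48 -0.25 -0.08;1 0.55 0.7 -0.25 -0.1;1 0.57 0.71 -0.25 -0.12;1 0.57 0.71 -0.25 -0.15;1 0.57 0.71 -0.25 -0.18;1 0.57 0.71 -0.25 -0.188;1 0.57 0.71 -0.25 -0.188", force=40)

```text
clock: 26.5
tcp_pos: [0.6, -0.1979, 0.3905]
orientation: [179.9, -0.2, 169.7]
contact_force: [-0.0, 0.3, -0.2]
opening: 0.005
gripper_force: 0.0
```

Run:
```python
from h import *
go([.719,-.0575,.38],169.7)
# lid free edge in top view: dark lid vs background, check z/angle with scene corners
T=camera_model('top');S=camera_model('scene')
H=np.array([.6136,.0326,.085])
for ph in (95,100,105,110):
    p=np.radians(ph);L=lambda w:H+w*cy+.2*(-np.cos(p)*cx+np.sin(p)*ez)
    print(ph,[np.round(proj(m,L(w)),1).tolist() for m in (T,S) for w in (.13,-.13)])
```

```text
clk 26.50 pos [ 0.6    -0.1979  0.3905] rpy [179.93  -0.24 169.7 ] F [-0.04  0.29 -0.24] T [-0.    0.03  0.02] op 0.005 gf 0.0
-> deltas [-0.4599  0.797   0.0514] turn -0.0000
95 [[285.6, 137.5], [371.3, 151.1], [312.8, 133.5], [377.7, 154.3]]
100 [[286.6, 132.3], [372.0, 145.9], [316.2, 132.6], [380.8, 153.1]]
105 [[287.7, 127.4], [372.6, 140.9], [319.5, 132.2], [383.9, 152.4]]
110 [[288.8, 122.9], [373.1, 136.3], [322.7, 132.2], [386.7, 152.2]]
```

Emit:
servo_tool(deltas="1 -0.2 0.1 0 0;1 -0.35 0.3 0 0;1 -0.46 0.5 0 0;1 -0.46 0.7 0.05 0;1 -0.46 0.8 0.05 0;1 -0.46 0.8 0.3 0;1 -0.46 0.8 0.55 0;1 -0.46 0.8 0.75 0;1 -0.46 0.8 0.75 0")

```text
clock: 27.62
tcp_pos: [0.7164, -0.0574, 0.2375]
orientation: [-180.0, -0.6, 169.7]
contact_force: [-0.7, -0.9, 0.3]
opening: 0.003
gripper_force: 0.0
```

```bash
cat >> h.py <<'E'
def lid():
    s=monitor.state();d=s['tcp_pos']-np.array([.601,-.036,0])
    print('clk %.2f rho %.4f v %.4f z %.4f'%(s['clock'],d@cx,d@cy,s['tcp_pos'][2]),np.round(s['contact_force'],1),np.round(s['orientation'],1))
E
python3 -c "
from h import *
lid()"
```

```text
clk 27.62 rho 0.1174 v -0.0004 z 0.2375 [-0.7 -0.9  0.3] [-180.    -0.6  169.7]
```

Emit:
servo_tool(deltas="1 0.15 0 0 0;1 0.28 0 -0.02 0;1 0.35 0 -0.04 0;1 0.42 0 -0.05 0;1 0.48 0 -0.05 0;1 0.54 0 -0.05 0;1 0.6 0 -0.05 0;1 0.635 0 -0.05 0")

```text
clock: 28.62
tcp_pos: [0.5937, -0.0344, 0.2525]
orientation: [-180.0, -0.1, 169.7]
contact_force: [0.9, -0.7, -0.7]
opening: -0.001
gripper_force: 0.6
```

```bash
python3 -c "
from h import *
lid()"
```

```text
clk 28.62 rho -0.0074 v 0.0002 z 0.2525 [ 0.9 -0.7 -0.7] [-1.800e+02 -1.000e-01  1.697e+02]
```

Emit:
servo_tool(deltas="1 0.075 0 0.01 0;1 0.15 0 0.03 0;1 0.225 0 0.05 0;1 0.295 0 0.08 0;1 0.36 0 0.12 0;1 0.42 0 0.165 0;1 0.475 0 0.21 0;1 0.53 0 0.26 0")

```text
clock: 29.62
tcp_pos: [0.4898, -0.0155, 0.2005]
orientation: [180.0, 0.0, 169.7]
contact_force: [0.4, 0.1, -0.1]
opening: 0.001
gripper_force: 0.4
```

Run:
```python
from h import *
lid()
```

```text
clk 29.62 rho -0.1130 v 0.0003 z 0.2005 [ 0.4  0.1 -0.1] [180.    0.  169.7]
```

Run:
```python
from h import *
S=camera_model('scene');im=grab_frame('scene');o=cv2.imread('pics/scene0.png')[:,:,::-1]
for n,(u,v) in dict(lidUp=(350,170),lidUp2=(335,190)).items(): print(n,o[v,u],im[v,u])
H=np.array([.6136,.0326,.085])
for ph in (70,55,45,40,35,30,20):
    p=np.radians(ph);q=[proj(S,H+w*cy+r*(-np.cos(p)*cx+np.sin(p)*ez)) for w in (.09,) for r in (.19,.205,.215)]
    print(ph,[(int(u),int(v),im[int(v),int(u)].tolist()) for u,v in q])
```

```text
lidUp [71 72 75] [17 18 21]
lidUp2 [71 71 75] [106 109 114]
70 [(305, 150, [128, 133, 134]), (304, 146, [217, 227, 234]), (303, 144, [236, 243, 246])]
55 [(296, 161, [159, 161, 154]), (294, 158, [153, 157, 150]), (292, 157, [99, 91, 88])]
45 [(290, 170, [128, 128, 123]), (288, 168, [159, 160, 153]), (286, 167, [157, 159, 152])]
40 [(288, 175, [97, 97, 94]), (285, 173, [65, 65, 64]), (284, 172, [95, 97, 102])]
35 [(286, 179, [100, 101, 103]), (283, 178, [116, 119, 121]), (281, 178, [124, 128, 131])]
30 [(284, 184, [83, 83, 79]), (281, 184, [61, 61, 59]), (279, 183, [104, 111, 111])]
20 [(282, 194, [166, 166, 162]), (279, 195, [157, 157, 153]), (276, 195, [170, 171, 165])]
```

The lid is following. Finishing the arc and pressing it shut.

Emit:
servo_tool(deltas="1 0.06 0 0.06 0;1 0.1 0 0.13 0;1 0.14 0 0.19 0;1 0.16 0 0.25 0;1 0.18 0 0.32 0;1 0.2 0 0.39 0;1 0.22 0 0.46 0;1 0.22 0 0.51 0;1 0.22 0 0.53 0;1 0.22 0 0.53 0")

```text
clock: 30.92
tcp_pos: [0.4471, -0.0078, 0.0948]
orientation: [180.0, -0.0, 169.7]
contact_force: [0.1, -0.5, 0.5]
opening: 0.003
gripper_force: 0.0
```

Run:
```python
from h import *
lid()
```

```text
clk 30.93 rho -0.1565 v 0.0002 z 0.0948 [ 0.1 -0.5  0.5] [180.   -0.  169.7]
```

Emit:
servo_tool(deltas="1 0 0 0.004 0;1 0 0 0.008 0;1 0 0 0.012 0;1 0 0 0.016 0;1 0 0 0.02 0;1 0 0 0.02 0")

```text
clock: 31.68
tcp_pos: [0.4476, -0.0079, 0.0933]
orientation: [-180.0, 0.0, 169.8]
contact_force: [-5.8, 0.4, 15.7]
opening: -0.0
gripper_force: 7.8
```

Run:
```python
from h import *
lid()
```

```text
clk 31.68 rho -0.1559 v 0.0002 z 0.0933 [-5.8  0.4 15.7] [-180.     0.   169.8]
```

There's a hard stop at z = 0.0933, which is the rim (0.085) plus the lid (0.008): the lid is shut. Retreat, recheck the reader, then hand in.

Emit:
servo_tool(deltas="1 0 0 -0.1 0;1 0 0 -0.3 0;1 0 0 -0.6 0;1 0 0 -0.7 0;1 0 0 -0.7 0;1 0 0 -0.7 0;1 0 0 -0.7 0")

```text
clock: 32.55
tcp_pos: [0.4458, -0.0076, 0.2291]
orientation: [180.0, -0.2, 169.7]
contact_force: [-1.1, -0.3, 1.0]
opening: 0.003
gripper_force: 0.0
```

Run:
```python
from h import *
from bench import finish_job
lid()
T=camera_model('top');im=grab_frame('top');o=cv2.imread('pics/top0.png')[:,:,::-1]
k=cv2.inRange(cv2.cvtColor(im,cv2.COLOR_RGB2HSV),(22,120,120),(45,255,255))[180:250,415:460]
k0=cv2.inRange(cv2.cvtColor(np.ascontiguousarray(o),cv2.COLOR_RGB2HSV),(22,120,120),(45,255,255))[180:250,415:460]
for q in (k,k0):
    N,l,st,c=cv2.connectedComponentsWithStats(q);print([(c[i].round(1)+[415,180]).tolist() for i in range(1,N) if st[i,4]>5])
print('lid px',[im[int(v),int(u)].tolist() for u,v in [proj(T,np.array([.6136,.0326,.093])+w*cy-r*cx) for w in (-.1,.1) for r in (.02,.1,.19)]])
print('diff objs',[np.abs(im[y:y+20,x:x+20].astype(int)-o[y:y+20,x:x+20]).mean().round(1) for x,y in ((188,203),(192,230),(435,145))])
print(finish_job())
```

```text
clk 32.55 rho -0.1578 v 0.0002 z 0.2291 [-1.1 -0.3  1. ] [180.   -0.2 169.7]
[[446.0, 195.0], [435.3, 202.2], [430.8, 233.6], [441.5, 229.0]]
[[436.4, 201.6], [446.9, 194.4], [430.8, 233.6], [441.5, 229.0]]
lid px [[158, 181, 162], [120, 136, 122], [189, 191, 201], [175, 179, 189], [177, 183, 192], [182, 186, 197]]
diff objs [np.float64(1.4), np.float64(1.4), np.float64(2.0)]
the job is handed in; nothing more can be done
None
```

The job is handed in at about 33 s: the code was pressed at about 4.5 N for over 2 s, the reader is back upright in its stand, the lid is shut and the gauges and gear were not moved. I viewed 13 pictures, over the limit of 10, and the hand-in returned no verdict.

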